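Crate two plaster casts and close the pinned covers

TASK

Pack the two small plaster casts for transport: stand each one upright in the crate it fits, the round-footed one in the squarer crate and the long one lying along the long crate, setting it down on the crate floor without dropping it. Then close each crate with the cover of its own shape, both holes over the dowel pins and lying flat all round on the rim. Leave the mallet, the tool pot and the jar where they are.

Things in the scene. Friction and masses are not known exactly. Their poses are not given: they have to be found in the camera images.
- square_crate: The shorter, squarer open plywood crate, fixed. Outside 146 (x) by 102 (y), inside 86 x 86; floor 8 thick, cork-covered; rim at height 64. Its ends (+x, -x) are solid blocks 30 thick, each with an upright dark dowel pin at x = +/-58, y = 0: diameter 10, standing 16 above the rim, its upper 9 tapered to 4.4 at the tip. All in mm. Origin: centre of the underside; x = line through the pins, z up.
- long_crate: The longer, narrower open plywood crate, fixed. Outside 182 (x) by 76 (y), inside 122 x 60; floor 8 thick, cork-covered; rim at height 64. Its ends (+x, -x) are solid blocks 30 thick, each with an upright dark dowel pin at x = +/-76, y = 0: diameter 10, standing 16 above the rim, its upper 9 tapered to 4.4 at the tip. All in mm. Origin: centre of the underside; x = line through the pins, z up.
- square_cover: The shorter, wider loose plywood cover, 146 (x) by 102 (y), 10 thick, 0.15-0.31 kg, outline as its crate; two through holes 12.5 wide at x = +/-58, y = 0. On top, centred, a dark wooden grip bar 70 (x) by 18 (y), from height 10 to 40. All in mm. Either way round fits. Lies flat, bar up. Origin: centre of the underside; x = line through the holes and along the bar, z up.
- long_cover: The longer, narrower loose plywood cover, 182 (x) by 76 (y), 10 thick, 0.15-0.31 kg, outline as its crate; two through holes 12.5 wide at x = +/-76, y = 0. On top, centred, a dark wooden grip bar 70 (x) by 18 (y), from height 10 to 40. All in mm. Either way round fits. Lies flat, bar up. Origin: centre of the underside; x = line through the holes and along the bar, z up.
- standing_cast: White plaster cast, 0.13-0.25 kg: round foot 66 mm in diameter, 14 mm high (flare to 20 mm), bearing an upright round column 24 mm in diameter that reaches 52 mm above the underside; take it by the column from above. Starts upright on the bench. Origin: centre of the underside; z up.
- reclining_cast: White plaster cast, 0.14-0.28 kg: long low body 100 (x) by 32 (y), 16 high, swelling slightly (to 20 high) beside a central upright block 32 (x) by 22 (y) that reaches height 52. All in mm. Take it by the block; in the long crate open fingers have room along x, little along y. Either way round fits. Starts upright. Origin: centre of the underside; x along its length, z up.
- mallet: Bystander, to be left where it is: wooden mallet lying on the bench, head 64 mm thick and 100 mm long, handle 130 mm, near the far edge. Origin under the middle of the head; x along the handle.
- tool_pot: Bystander, to be left where it is: white pot of modelling tools, 90 mm across, the tools reaching about 210 mm high, near the far edge. Origin: centre of the underside.
- slip_jar: Bystander, to be left where it is: amber glass jar, 70 mm across and 90 mm high, near the far edge. Origin: centre of the underside.
There are look-alikes about, which are no part of the job. Leave any green or yellow look-alike of the standing_cast alone.

How it is judged:
At the end, for the whole second after the job is handed in: Each cast upright on the floor of its crate (within 5 mm of the floor, 20 mm of the middle, 0.12 rad); each cover on its own crate, within 4 mm, 0.06 rad in line, under 3.5 mm off the rim, tilt under 0.05 rad; all at rest; mallet, pot and jar moved under 30 mm (x of standing_cast in the frame of square_crate between -0.02 and 0.02 m and y of standing_cast in the frame of square_crate between -0.02 and 0.02 m and z of standing_cast in the frame of square_crate between 0.004 and 0.013 m and angle between each of standing_cast, reclining_cast's own z axis and vertical below 0.12 rad and horizontal distance between square_cover and square_crate below 0.004 m and z of square_cover in the frame of square_crate between 0.06 and 0.0675 m and angle between the x axis of square_cover and the x axis of square_crate, either way round below 0.06 rad and angle between each of square_cover, long_cover's own z axis and vertical below 0.05 rad and linear speed of each of standing_cast, square_cover, reclining_cast, long_cover below 0.02 m/s and x of reclining_cast in the frame of long_crate between -0.02 and 0.02 m and y of reclining_cast in the frame of long_crate between -0.02 and 0.02 m and z of reclining_cast in the frame of long_crate between 0.004 and 0.013 m and horizontal distance between long_cover and long_crate below 0.004 m and z of long_cover in the frame of long_crate between 0.06 and 0.0675 m and angle between the x axis of long_cover and the x axis of long_crate, either way round below 0.06 rad and distance of each of mallet, tool_pot, slip_jar from where it was at the start of the episode below 0.03 m); the robot touches nothing.
It fails at once if a cast is dropped (falls free faster than 0.7 m/s, as after a fall of 25 mm) ((linear speed of standing_cast above 0.7 m/s and contact force between standing_cast and the fingers below 0.05 N) or (linear speed of reclining_cast above 0.7 m/s and contact force between reclining_cast and the fingers below 0.05 N)).
It fails at once if a bystander is knocked 30 mm or more from its place (distance of any of mallet, tool_pot, slip_jar from where it was at the start of the episode above 0.03 m).
It also fails if it takes over 128 s, if anything falls off the work surface, if the arm or the gripper's body presses on something with over 40 N, if the wrist force passes 120 N, or if a joint passes its speed limit or range.

ROBOT

A 7-joint arm with a two-finger parallel gripper is mounted at the origin on the work surface. World frame = base frame: x ahead of the robot, y to its left, z up, the work surface at z = 0. Lengths are in m, angles in rad, forces in N, time in s.
With the tool pointing down it reaches from about 0.425 to 0.95 m from the base axis. Payload 4.7 kg.
Tool frame: the origin (TCP) lies midway between the tips of the shut fingers; the grasp point (between the pads) lies 19 mm behind it; z points along the fingers, y is the line along which they close (so a half turn about z gives the same grasp; the last joint's range is limited). The gripper opens to 85 mm and grips with 20 to 120 N. Pads are 22 mm wide; open, the fingers measure 114 mm over their backs; the gripper's body (76 mm by 85 mm) begins 54 mm behind the grasp point. The pads swing forward as they close: fully open they stand 13 mm farther back than shut.
Start: joints at [-1.308, 0.469, -0.049, 1.532, 0.024, 1.141, -0.082], TCP at [0.194, 0.646, 0.231] pointing down, gripper open.
Joint ranges: [-2.59, 2.59], [-0.33, 1.99], [-1.39, 1.29], [0.1, 2.45], [-1.04, 4.18], [0.21, 1.99], [-2.66, 2.66]. Speed limits (rad/s): [2.57, 2.57, 3.14, 3.14, 3.14, 3.14, 3.14].

INTERFACE

Orientations are given as [roll, pitch, yaw] about the fixed x, y, z axes, in that order (R = Rz(yaw) Ry(pitch) Rx(roll)).
In Python, from bench import * gives the robot as it stands.
- The arm moves only by the tool drive_tool, never from a script. Its argument "steps" is a list of rows, each a list of 3 entries, a list of its own where there are three numbers: the shift along the tool's x, y, z in units of 30 mm (1.0 is 30 mm), then the turn, a rotation vector about the tool's x, y, z in units of 6 degrees (1.0 is 6 degrees), then the opening, from 0 (shut) to 1 (fully open). In form: [[[tx, ty, tz], [wx, wy, wz], claw], ...]. A call has 1 to 20 rows; each row shifts and turns the commanded pose from where the row before left it, along the tool's axes as they then stand; what a row does not reach is not made up. A row lasts 1/10 s, in which the tool goes at most 50 mm and 8.59 degrees, less where a joint would pass 70% of its speed; a pose out of reach is approached as far as the arm can. A call is refused whole if a number of a shift passes 1 or a number of a turn 1, either way. A call with a gripper value outside its range is refused whole. The fingers move at their own pace and stop on an object; "force" is the grip in N (left out, the last holds). Time passes only in rows, so rows that do not move let the fingers close. It gives the time, the measured TCP pose, the force, the opening and the grip force at its end, in the units of the state.
- get_obs(): the state, without advancing time (a new reading comes with each control period).
- read_camera(name): name is "scene" or "top"; returns a dict with "frame" (384x512x3 uint8, blue, green, red), "camera_matrix" (3x3 intrinsics, pixels), "R" (3x3) and "t" (3): a world point X has camera coordinates R X + t. Camera axes: x right, y down, z forward; pixel columns grow to the right and rows downward; lengths in m; the calibration is good to about 2 mm. A picture is of the moment at which its call begins. There is no depth.
- close_job(): hands the job in; it is judged then, once.
The state is a dict: "time_s": time; "joints": joint angles; "joint_vel": joint speeds; "joint_torque": joint torques, N m; "tcp_pos": TCP position; "tool_rot": TCP orientation; "wrist_force": force on the tool from outside, world axes, zero at the start; "moment": the same for the moment, N m; "gripper_width": finger opening in m; "grasp_force": force on a finger pad.
Only numpy, scipy, OpenCV 4.12 (cv2) and the standard library are available. Lean on these libraries where they do the work, as an engineer would, in place of code of your own. Each camera call takes 0.05 s, during which the arm holds its last target. There are 200 camera calls.

## Working session

There is one attempt and no reset: what is moved stays moved. The work goes in short steps, Python scripts to look and compute and a tool call to move; the robot and the scene stay as the last step left them, time stands still between calls to the robot, and variables do not carry over. Pictures are saved under pics/ and viewed, at most 14 in all, crops included, and the job is handed in when it is done.

Besides the shell and the picture viewer there is one more tool, called after "Call:" by a JSON object that holds its "name" and its "arguments". drive_tool: Moves the arm, as the interface text tells. Its arguments: {"type":"object","properties":{"steps":{"type":"array","items":{"type":"array"}},"force":{"type":"number"}},"required":["steps"]}

```bash
mkdir -p pics
python3 - <<'E'
from bench import *
import cv2,pickle
o=get_obs();print({k:o[k] for k in('time_s','tcp_pos','tool_rot','gripper_width','wrist_force')})
d={n:read_camera(n) for n in('scene','top')}
pickle.dump(d,open('c0.pkl','wb'))
for n in d:
  cv2.imwrite(f'pics/{n}0.png',cv2.resize(d[n]['frame'],(800,600),interpolation=cv2.INTER_CUBIC)); print(n,d[n]['camera_matrix'],d[n]['R'],d[n]['t'])
E
```

```text
{'time_s': 0.0, 'tcp_pos': array([0.19397299, 0.64591956, 0.23024361]), 'tool_rot': array([-3.13962662e+00,  5.99009932e-05,  2.84983405e+00]), 'gripper_width': 0.08560627359210388, 'wrist_force': array([ 0.74183557,  0.08008235, -0.69522448])}
scene [[413.52095267   0.         250.64165082]
 [  0.         413.52095267 195.45238316]
 [  0.           0.           1.        ]] [[ 0.2780846   0.96054977 -0.00361846]
 [ 0.57383369 -0.16914672 -0.8013141 ]
 [-0.77031412  0.22075672 -0.59823292]] [-0.16441191 -0.28130011  1.4016211 ]
top [[403.46791727   0.         248.89468739]
 [  0.         403.46791727 189.30139913]
 [  0.           0.           1.        ]] [[-0.01188882 -0.99937222 -0.03337394]
 [-0.99218707  0.01593553 -0.12373714]
 [ 0.12419129  0.03164211 -0.99175365]] [0.01692246 0.56994    0.81204782]
```

View pics/scene0.png

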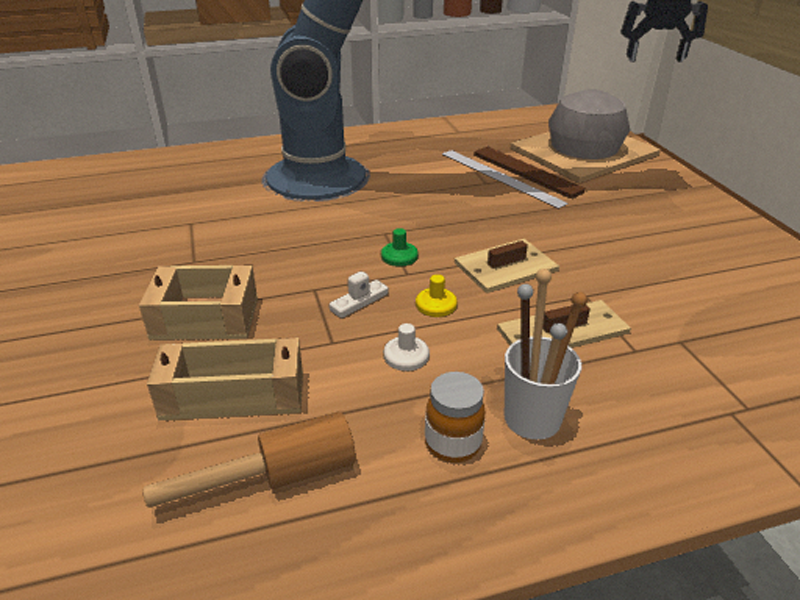

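View pics/top0.png

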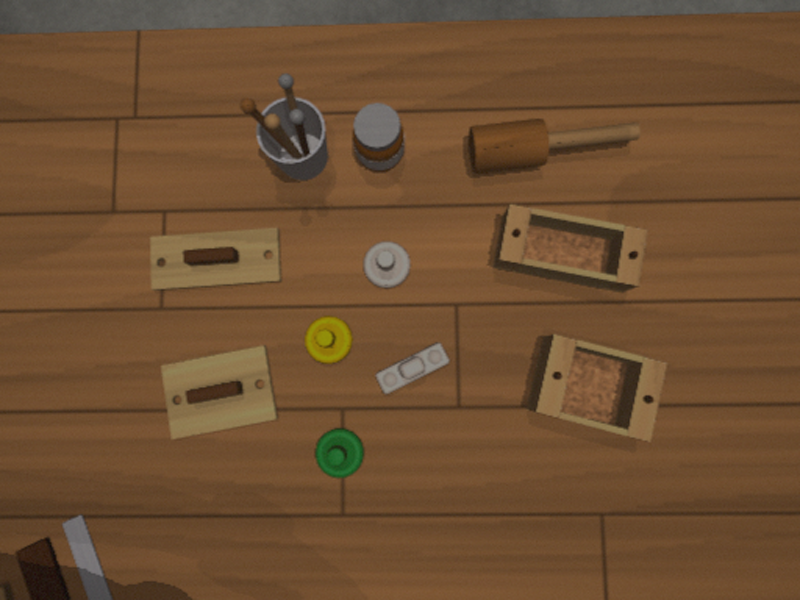

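Run:
```python
import cv2,pickle
d=pickle.load(open('c0.pkl','rb'));t=d['top']['frame']
def crop(x,y,w,h,n):
  c=cv2.resize(t[y:y+h,x:x+w],None,fx=4,fy=4,interpolation=cv2.INTER_CUBIC)
  cv2.imwrite('pics/'+n,cv2.convertScaleAbs(c,alpha=1.5))
crop(310,128,120,160,'cr.png') if 0 else crop(305,125,130,148+0,'cr.png'); crop(92,140,200,145,'ob.png')
```

```text
(no output)
```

View pics/cr.png

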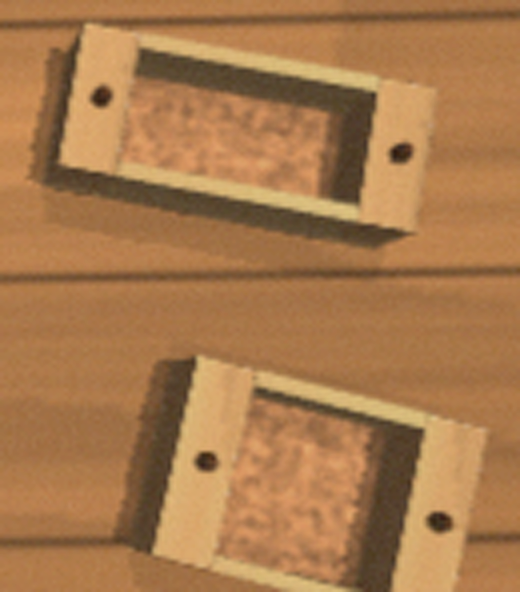

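View pics/ob.png

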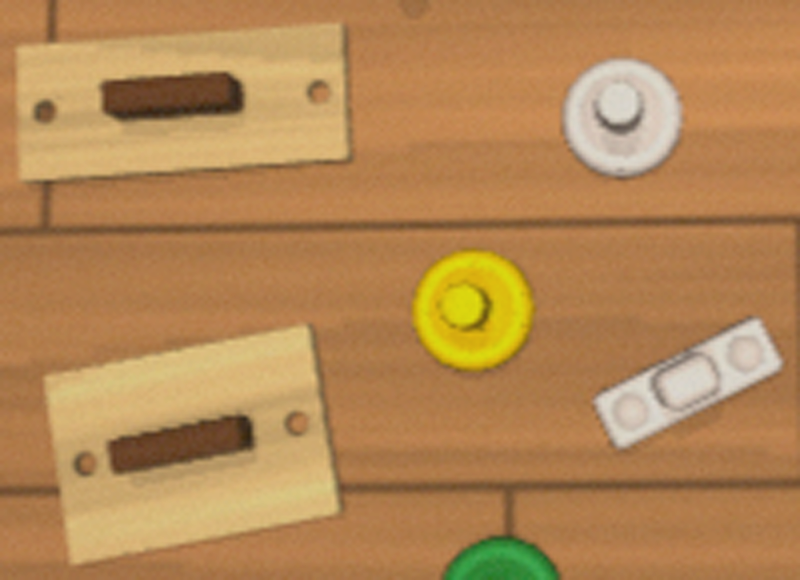

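```bash
cat > h.py <<'E'
import numpy as np,cv2,pickle
from scipy.optimize import least_squares
def proj(c,P): 
  q=(np.asarray(P)@c['R'].T+c['t'])@c['camera_matrix'].T; return q[:,:2]/q[:,2:]
def world(c,L,p): 
  R=np.array([[np.cos(p[2]),-np.sin(p[2]),0],[np.sin(p[2]),np.cos(p[2]),0],[0,0,1]]); return np.asarray(L)@R.T+[p[0],p[1],0]
def fit(c,L,uv,p0):
  s=least_squares(lambda p:(proj(c,world(c,L,p))-uv).ravel(),p0,loss='soft_l1'); return s.x,s.fun.reshape(-1,2) if s.fun.size==2*len(L) else None
def unproj(c,uv,z):
  r=c['R'].T@np.linalg.solve(c['camera_matrix'],[uv[0],uv[1],1.]);o=-c['R'].T@c['t'];return o+r*(z-o[2])/r[2]
E
python3 - <<'E'
from h import *
d=pickle.load(open('c0.pkl','rb'));c=d['top']
def o(a,off): return (np.array(a,float)+.5)/4-.5+off
C=(305,125);O=(92,140)
def rect(lx,ly,z): # order: +y+x?  image left=+y world, up=+x
  return [[-lx,ly,z],[lx,ly,z],[lx,-ly,z],[-lx,-ly,z]]
# image clockwise: TL,TR,BR,BL ; local x -> image right
def run(n,L,uv,off):
  uv=o(uv,off); 
  a=unproj(c,uv[0],L[0][2]);b=unproj(c,uv[1],L[1][2]);m=np.mean([unproj(c,u,l[2]) for u,l in zip(uv,L)],0)
  p0=[m[0],m[1],np.arctan2(b[1]-a[1],b[0]-a[0])]
  p,f=fit(c,L,uv,p0); print(n,p.round(4),'deg',np.degrees(p[2]).round(2),f.round(2).tolist())
  pr=proj(d['scene'],world(c,L,p)); print('  scene',pr.round(1).tolist())
  return p
P={}
P['lc']=run('lcrate',rect(.091,.038,.064)+[[-.076,0,.072],[.076,0,.072]],[(85,24),(437,88),(414,233),(60,164),(101,96),(401,152)],C)
P['sc']=run('scrate',[[-.073,.051,.064],[.073,.051,.064],[-.073,-.051,.064],[-.058,0,.072],[.058,0,.072]],[(197,355),(487,429),(153,550),(206,461),(439,521)],C)
P['lv']=run('lcover',rect(.091,.038,.01)+[[-.076,0,.01],[.076,0,.01]],[(16,46),(345,23),(351,158),(20,181),(44,111),(318,92)],O)
P['sv']=run('scover',rect(.073,.051,.01)+[[-.058,0,.01],[.058,0,.01]],[(44,377),(309,324),(341,512),(71,565),(85,463),(296,423)],O)
P['rc']=run('rcast',rect(.05,.016,.014),[(594,402),(754,316),(783,360),(617,450)],O)
print('block',unproj(c,o((691,378),O),.052),'foot',unproj(c,o((622,118),O),.012),'col',unproj(c,o((619,103),O),.052))
pickle.dump(P,open('P.pkl','wb'))
E
```

```text
lcrate [ 0.6303 -0.2316 -1.7813] deg -102.06 [[-0.55, -0.42], [0.29, 0.02], [0.36, 0.17], [-0.86, 0.34], [0.11, -0.15], [0.41, -0.02]]
  scene [[189.6, 240.2], [93.9, 245.1], [102.5, 219.6], [191.3, 215.3], [182.5, 224.7], [105.2, 228.5]]
scrate [ 0.4471 -0.2577 -1.8427] deg -105.58 [[-0.07, -0.52], [0.05, -0.19], [-0.88, 0.76], [0.18, -0.22], [0.58, 0.24]]
  scene [[154.4, 194.3], [88.8, 194.9], [161.9, 169.2], [151.4, 178.4], [101.2, 178.9]]
lcover [ 0.6312  0.2554 -1.5178] deg -86.96 [[0.37, -0.04], [-0.48, -0.13], [-0.5, 0.08], [-0.04, 0.05], [0.38, 0.07], [0.23, -0.01]]
  scene [[403.4, 209.6], [333.5, 226.8], [317.9, 206.7], [384.6, 191.4], [388.3, 201.5], [331.4, 215.0]]
scover [ 0.4449  0.2464 -1.3908] deg -79.69 [[-0.01, -0.3], [-0.13, -0.06], [-0.21, 0.1], [0.15, -0.01], [0.0, 0.33], [0.2, -0.06]]
  scene [[357.7, 169.8], [311.3, 184.0], [290.5, 164.6], [335.0, 152.1], [341.5, 162.0], [305.4, 172.6]]
rcast [ 0.4746 -0.0198 -1.085 ] deg -62.17 [[-1.08, -0.48], [0.16, -1.55], [0.25, 0.7], [0.35, 0.92]]
  scene [[248.9, 183.2], [218.6, 200.0], [210.1, 194.3], [240.2, 178.1]]
block [ 0.47589996 -0.02190376  0.052     ] foot [0.61735427 0.01303824 0.012     ] col [0.61821943 0.01307662 0.052     ]
```

```bash
cat >> h.py <<'E'
def go(x,y,z,yawdeg):
  "after turning to yaw, shift in tool axes (units)"
  from bench import get_obs
  o=get_obs();rr=o['tool_rot'];dy=(np.degrees(rr[2])-yawdeg+180)%360-180
  D=np.array([x,y,z])-o['tcp_pos'];a=np.radians(yawdeg)
  T=np.array([D@[np.cos(a),np.sin(a),0],D@[np.sin(a),-np.cos(a),0],-D[2]])/.03
  print('t',round(o['time_s'],1),'wz',round(dy/6,2),'shift',T.round(2),'| tcp',o['tcp_pos'].round(4),'rot',np.degrees(rr).round(2),'w',round(o['gripper_width'],4),'gf',round(float(np.max(o['grasp_force'])),1),'F',o['wrist_force'].round(1))
E
python3 -c "
from h import *
go(.618,.013,.12,74.4)"
```

```text
t 0.1 wz 14.81 shift [-16.52  19.29   3.68] | tcp [0.194  0.646  0.2304] rot [-179.9     0.    163.29] w 0.0852 gf 0.0 F [ 0.4 -0.2  0.5]
```

Call:
{"name": "drive_tool", "arguments": {"steps": [[[0,0,0],[0,0,1],1],[[0,0,0],[0,0,1],1],[[0,0,0],[0,0,1],1],[[0,0,0],[0,0,1],1],[[0,0,0],[0,0,1],1],[[0,0,0],[0,0,1],1],[[0,0,0],[0,0,1],1],[[0,0,0],[0,0,1],1],[[0,0,0],[0,0,1],1],[[0,0,0],[0,0,1],1],[[0,0,0],[0,0,1],1],[[0,0,0],[0,0,1],1],[[0,0,0],[0,0,1],1],[[0,0,0],[0,0,1],1],[[0,0,0],[0,0,0.8],1]], "force": 40}}

```text
time_s: 1.6
tcp_pos: [0.1939, 0.6462, 0.2307]
tool_rot: [3.142, 0.001, 1.296]
wrist_force: [-0.3, 0.1, -0.1]
gripper_width: 0.0853
grasp_force: 0.0
```

Call:
{"name": "drive_tool", "arguments": {"steps": [[[-0.8,0.95,0.1],[0,0,0],1],[[-0.8,0.95,0.1],[0,0,0],1],[[-0.8,0.95,0.1],[0,0,0],1],[[-0.8,0.95,0.1],[0,0,0],1],[[-0.8,0.95,0.1],[0,0,0],1],[[-0.8,0.95,0.1],[0,0,0],1],[[-0.8,0.95,0.1],[0,0,0],1],[[-0.8,0.95,0.1],[0,0,0],1],[[-0.8,0.95,0.1],[0,0,0],1],[[-0.8,0.95,0.1],[0,0,0],1],[[-0.8,0.95,0.1],[0,0,0],1],[[-0.8,0.95,0.1],[0,0,0],1],[[-0.8,0.95,0.1],[0,0,0],1],[[-0.8,0.95,0.1],[0,0,0],1],[[-0.8,0.95,0.1],[0,0,0],1],[[-0.8,0.95,0.1],[0,0,0],1],[[-0.8,0.95,0.1],[0,0,0],1],[[-0.8,0.95,0.1],[0,0,0],1],[[-0.8,0.95,0.1],[0,0,0],1],[[-0.8,0.95,0.1],[0,0,0],1]]}}

```text
time_s: 3.6
tcp_pos: [0.6153, 0.0303, 0.1707]
tool_rot: [-3.141, 0.0, 1.3]
wrist_force: [1.2, 0.1, 0.6]
gripper_width: 0.0855
grasp_force: 0.0
```

```bash
python3 -c "
from h import *
go(.618,.013,.022,74.4)"
```

```text
t 3.6 wz 0.02 shift [-0.53  0.24  4.96] | tcp [0.6153 0.0303 0.1707] rot [-179.95    0.     74.5 ] w 0.0855 gf 0.0 F [1.2 0.1 0.6]
```

Call:
{"name": "drive_tool", "arguments": {"steps": [[[-0.53,0.24,0],[0,0,0],0.7],[[0,0,0.8],[0,0,0],0.7],[[0,0,0.8],[0,0,0],0.7],[[0,0,0.8],[0,0,0],0.7],[[0,0,0.8],[0,0,0],0.7],[[0,0,0.8],[0,0,0],0.7],[[0,0,0.5],[0,0,0],0.7],[[0,0,0.4],[0,0,0],0.7],[[0,0,0],[0,0,0],0.7],[[0,0,0],[0,0,0],0.7]]}}

```text
time_s: 4.6
tcp_pos: [0.6181, 0.0141, 0.0248]
tool_rot: [3.141, -0.0, 1.3]
wrist_force: [0.2, 0.7, 1.3]
gripper_width: 0.0598
grasp_force: 0.0
```

Run:
```python
from h import *
from bench import *
go(.618,.013,.022,74.4)
t=read_camera('top')['frame'];s=read_camera('scene')['frame']
a=cv2.resize(t[130:210,200:300],(500,400),interpolation=2);b=cv2.resize(s[160:260,210:310],(400,400)[:2],interpolation=2)[:, :300]
cv2.imwrite('pics/g1.png',np.hstack([a,b]))
```

```text
t 4.6 wz 0.01 shift [-0.04  0.01  0.09] | tcp [0.6181 0.0141 0.0248] rot [ 1.7995e+02 -1.0000e-02  7.4480e+01] w 0.0598 gf 0.0 F [0.2 0.7 1.3]
```

View pics/g1.png

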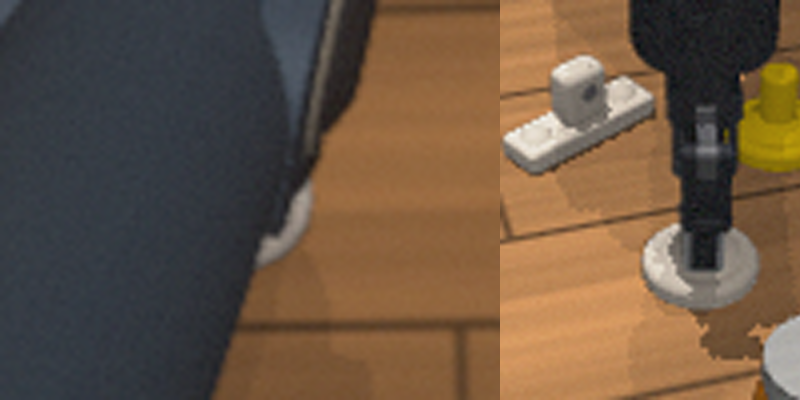

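Call:
{"name": "drive_tool", "arguments": {"steps": [[[0,0,0],[0,0,0],0],[[0,0,0],[0,0,0],0],[[0,0,0],[0,0,0],0],[[0,0,0],[0,0,0],0],[[0,0,0],[0,0,0],0],[[0,0,0],[0,0,0],0],[[0,0,0],[0,0,0],0],[[0,0,0],[0,0,0],0],[[0,0,-0.3],[0,0,0],0],[[0,0,-0.5],[0,0,0],0],[[0,0,-0.8],[0,0,0],0],[[0,0,-0.8],[0,0,0],0],[[0,0,-0.8],[0,0,0],0],[[0,0,-0.8],[0,0,0],0],[[0,0,0],[0,0,0],0],[[0,0,0],[0,0,0],0]]}}

```text
time_s: 6.3
tcp_pos: [0.6175, 0.0144, 0.1448]
tool_rot: [3.141, -0.001, 1.3]
wrist_force: [-0.0, 0.6, -2.4]
gripper_width: 0.0233
grasp_force: 39.4
```

Run:
```python
from h import *
from bench import *
go(.4471,-.2577,.145,74.4)
```

```text
t 6.3 wz 0.01 shift [-1.026e+01 -3.030e+00 -1.000e-02] | tcp [0.6175 0.0144 0.1448] rot [ 1.7997e+02 -4.0000e-02  7.4490e+01] w 0.0233 gf 39.4 F [-0.   0.6 -2.4]
```

Call:
{"name": "drive_tool", "arguments": {"steps": [[[-0.3,-0.1,0],[0,0,0],0],[[-0.6,-0.2,0],[0,0,0],0],[[-0.8,-0.24,0],[0,0,0],0],[[-0.8,-0.24,0],[0,0,0],0],[[-0.8,-0.24,0],[0,0,0],0],[[-0.8,-0.24,0],[0,0,0],0],[[-0.8,-0.24,0],[0,0,0],0],[[-0.8,-0.24,0],[0,0,0],0],[[-0.8,-0.24,0],[0,0,0],0],[[-0.8,-0.24,0],[0,0,0],0],[[-0.8,-0.24,0],[0,0,0],0],[[-0.8,-0.24,0],[0,0,0],0],[[-0.8,-0.24,0],[0,0,0],0],[[-0.4,-0.1,0],[0,0,0],0],[[-0.16,0,0],[0,0,0],0],[[0,0,0],[0,0,0],0],[[0,0,0],[0,0,0],0]]}}

```text
time_s: 8.0
tcp_pos: [0.4479, -0.257, 0.144]
tool_rot: [-3.141, -0.001, 1.302]
wrist_force: [0.1, -0.5, -1.3]
gripper_width: 0.0229
grasp_force: 39.4
```

Run:
```python
from h import *
from bench import *
go(.4471,-.2577,.033,74.4)
```

```text
t 8.0 wz 0.03 shift [-0.03 -0.02  3.7 ] | tcp [ 0.4479 -0.257   0.144 ] rot [-1.7998e+02 -4.0000e-02  7.4570e+01] w 0.0229 gf 39.4 F [ 0.1 -0.5 -1.3]
```

Call:
{"name": "drive_tool", "arguments": {"steps": [[[0,0,0.5],[0,0,0],0],[[0,0,0.6],[0,0,0],0],[[0,0,0.6],[0,0,0],0],[[0,0,0.6],[0,0,0],0],[[0,0,0.6],[0,0,0],0],[[0,0,0.4],[0,0,0],0],[[0,0,0.2],[0,0,0],0],[[0,0,0.1],[0,0,0],0],[[0,0,0.03],[0,0,0],0],[[0,0,0.03],[0,0,0],0],[[0,0,0],[0,0,0],0],[[0,0,0],[0,0,0],0]]}}

```text
time_s: 9.2
tcp_pos: [0.4477, -0.258, 0.0349]
tool_rot: [3.141, -0.0, 1.3]
wrist_force: [-0.2, 0.3, -1.3]
gripper_width: 0.0231
grasp_force: 39.4
```

Call:
{"name": "drive_tool", "arguments": {"steps": [[[0,0,0.03],[0,0,0],0],[[0,0,0.03],[0,0,0],0],[[0,0,0.03],[0,0,0],0],[[0,0,0],[0,0,0],0]]}}

```text
time_s: 9.6
tcp_pos: [0.4475, -0.258, 0.033]
tool_rot: [3.141, -0.001, 1.3]
wrist_force: [-2.4, 2.1, 11.4]
gripper_width: 0.0225
grasp_force: 40.7
```

Call:
{"name": "drive_tool", "arguments": {"steps": [[[0,0,0],[0,0,0],0.45],[[0,0,0],[0,0,0],0.45],[[0,0,0],[0,0,0],0.45],[[0,0,0],[0,0,0],0.45],[[0,0,-0.4],[0,0,0],0.45],[[0,0,-0.7],[0,0,0],0.45],[[0,0,-1],[0,0,0],0.45],[[0,0,-1],[0,0,0],0.45],[[0,0,-1],[0,0,0],0.7],[[0,0,0],[0,0,1],0.7],[[0,0,0],[0,0,1],0.7],[[0,0,0],[0,0,1],0.7],[[0,0,0],[0,0,1],0.7],[[0,0,0],[0,0,1],0.7],[[0,0,0],[0,0,1],0.7],[[0,0,0],[0,0,1],0.7],[[0,0,0],[0,0,0.8],0.7],[[0,0,0],[0,0,0],0.7]]}}

```text
time_s: 11.4
tcp_pos: [0.4474, -0.2579, 0.1553]
tool_rot: [3.141, -0.0, 0.483]
wrist_force: [0.3, -0.2, 0.6]
gripper_width: 0.0598
grasp_force: 0.0
```

Run:
```python
from h import *
from bench import *
go(.4750,-.0210,.140,27.8)
```

```text
t 11.4 wz -0.02 shift [ 4.5  -6.56  0.51] | tcp [ 0.4474 -0.2579  0.1553] rot [ 1.7999e+02 -1.0000e-02  2.7690e+01] w 0.0598 gf 0.0 F [ 0.3 -0.2  0.6]
```

Call:
{"name": "drive_tool", "arguments": {"steps": [[[0.5,-0.73,0],[0,0,0],0.7],[[0.5,-0.73,0],[0,0,0],0.7],[[0.5,-0.73,0],[0,0,0],0.7],[[0.5,-0.73,0],[0,0,0],0.7],[[0.5,-0.73,0],[0,0,0],0.7],[[0.5,-0.73,0],[0,0,0],0.7],[[0.5,-0.73,0],[0,0,0],0.7],[[0.5,-0.73,0],[0,0,0],0.7],[[0.5,-0.73,0],[0,0,0],0.7],[[0,0,0.5],[0,0,0],0.7],[[0,0,0.5],[0,0,0],0.7],[[0,0,0.3],[0,0,0],0.7],[[0,0,0.2],[0,0,0],0.7],[[0,0,0],[0,0,0],0.7],[[0,0,0],[0,0,0],0.7]]}}

```text
time_s: 12.9
tcp_pos: [0.4757, -0.021, 0.1101]
tool_rot: [3.141, -0.001, 0.483]
wrist_force: [0.7, 0.0, -0.1]
gripper_width: 0.06
grasp_force: 0.0
```

Run:
```python
from h import *
from bench import *
go(.4750,-.0210,.024,27.8)
s=read_camera('scene')['frame'];t=read_camera('top')['frame']
b=cv2.resize(s[120:220,60:280],(792,360),interpolation=2);a=cv2.resize(t[180:300,200:464],(528,240),interpolation=2)
a=np.hstack([a,np.zeros((240,264,3),np.uint8)])
cv2.imwrite('pics/g2.png',np.vstack([b,a]))
```

```text
t 12.9 wz -0.02 shift [-0.02 -0.01  2.87] | tcp [ 0.4757 -0.021   0.1101] rot [ 1.7999e+02 -3.0000e-02  2.7660e+01] w 0.06 gf 0.0 F [ 0.7  0.  -0.1]
```

View pics/g2.png

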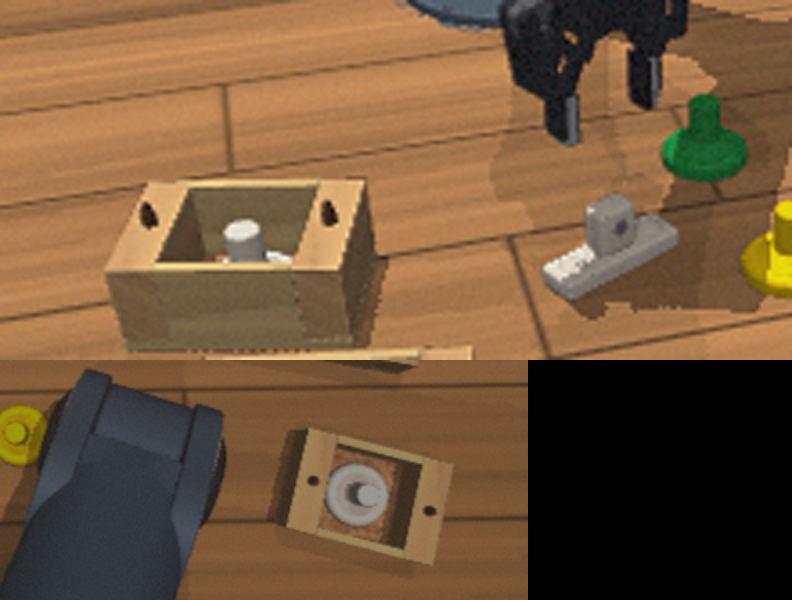

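Call:
{"name": "drive_tool", "arguments": {"steps": [[[0,0,0.5],[0,0,0],0.7],[[0,0,0.7],[0,0,0],0.7],[[0,0,0.7],[0,0,0],0.7],[[0,0,0.5],[0,0,0],0.7],[[0,0,0.35],[0,0,0],0.7],[[0,0,0.1],[0,0,0],0.7],[[0,0,0],[0,0,0],0.7],[[0,0,0],[0,0,0],0.7]]}}

```text
time_s: 13.8
tcp_pos: [0.4759, -0.0207, 0.0249]
tool_rot: [3.141, -0.001, 0.483]
wrist_force: [1.1, 0.0, -0.8]
gripper_width: 0.0596
grasp_force: 0.0
```

Call:
{"name": "drive_tool", "arguments": {"steps": [[[0,0,0],[0,0,0],0],[[0,0,0],[0,0,0],0],[[0,0,0],[0,0,0],0],[[0,0,0],[0,0,0],0],[[0,0,0],[0,0,0],0],[[0,0,0],[0,0,0],0],[[0,0,0],[0,0,0],0],[[0,0,0],[0,0,0],0]]}}

```text
time_s: 14.6
tcp_pos: [0.4758, -0.0204, 0.025]
tool_rot: [-3.141, -0.001, 0.483]
wrist_force: [-0.5, 1.0, 5.8]
gripper_width: 0.0316
grasp_force: 40.1
```

Call:
{"name": "drive_tool", "arguments": {"steps": [[[0,0,-0.3],[0,0,0],0],[[0,0,-0.6],[0,0,0],0],[[0,0,-0.8],[0,0,0],0],[[0,0,-0.8],[0,0,0],0],[[0,0,-0.8],[0,0,0],0],[[0,0,-0.7],[0,0,0],0],[[0,0,0],[0,0,0.62],0],[[0,0,0],[0,0,1],0],[[0,0,0],[0,0,1],0],[[0,0,0],[0,0,1],0],[[0,0,0],[0,0,1],0],[[0,0,0],[0,0,1],0],[[0,0,0],[0,0,1],0],[[0,0,0],[0,0,0],0],[[0,0,0],[0,0,0],0]]}}

```text
time_s: 16.1
tcp_pos: [0.475, -0.0206, 0.1443]
tool_rot: [-3.142, 0.0, -0.208]
wrist_force: [-0.4, 0.1, -2.7]
gripper_width: 0.0313
grasp_force: 40.1
```

Run:
```python
from h import *
go(.6303,-.2316,.145,-12.06)
```

```text
t 16.1 wz 0.03 shift [ 6.53  5.8  -0.02] | tcp [ 0.475  -0.0206  0.1443] rot [-1.800e+02  2.000e-02 -1.191e+01] w 0.0313 gf 40.1 F [-0.4  0.1 -2.7]
```

Call:
{"name": "drive_tool", "arguments": {"steps": [[[0.35,0.35,0],[0,0,0.03],0],[[0.6,0.53,0],[0,0,0],0],[[0.6,0.53,0],[0,0,0],0],[[0.6,0.53,0],[0,0,0],0],[[0.6,0.53,0],[0,0,0],0],[[0.6,0.53,0],[0,0,0],0],[[0.6,0.53,0],[0,0,0],0],[[0.6,0.53,0],[0,0,0],0],[[0.6,0.53,0],[0,0,0],0],[[0.6,0.53,0],[0,0,0],0],[[0.6,0.53,0],[0,0,0],0],[[0.18,0.15,0],[0,0,0],0],[[0,0,0],[0,0,0],0],[[0,0,0],[0,0,0],0]]}}

```text
time_s: 17.5
tcp_pos: [0.6294, -0.2311, 0.1438]
tool_rot: [-3.14, 0.002, -0.212]
wrist_force: [-0.1, -0.3, -1.9]
gripper_width: 0.0314
grasp_force: 40.3
```

Run:
```python
from h import *
go(.6303,-.2316,.035,-12.06)
```

```text
t 17.5 wz -0.02 shift [0.03 0.01 3.63] | tcp [ 0.6294 -0.2311  0.1438] rot [-1.7992e+02  9.0000e-02 -1.2170e+01] w 0.0314 gf 40.3 F [-0.1 -0.3 -1.9]
```

Call:
{"name": "drive_tool", "arguments": {"steps": [[[0.03,0,0.4],[0,0,0],0],[[0,0,0.6],[0,0,0],0],[[0,0,0.6],[0,0,0],0],[[0,0,0.6],[0,0,0],0],[[0,0,0.6],[0,0,0],0],[[0,0,0.4],[0,0,0],0],[[0,0,0.2],[0,0,0],0],[[0,0,0.15],[0,0,0],0],[[0,0,0.06],[0,0,0],0],[[0,0,0.03],[0,0,0],0],[[0,0,0.03],[0,0,0],0],[[0,0,0],[0,0,0],0]]}}

```text
time_s: 18.7
tcp_pos: [0.6312, -0.2324, 0.0346]
tool_rot: [-3.141, -0.001, -0.213]
wrist_force: [-0.7, 0.3, -1.7]
gripper_width: 0.0311
grasp_force: 40.3
```

Call:
{"name": "drive_tool", "arguments": {"steps": [[[0,0,0.03],[0,0,0],0],[[0,0,0.03],[0,0,0],0],[[0,0,0.02],[0,0,0],0],[[0,0,0],[0,0,0],0]]}}

```text
time_s: 19.1
tcp_pos: [0.6312, -0.2324, 0.0331]
tool_rot: [-3.141, -0.001, -0.213]
wrist_force: [-1.8, 1.0, 5.4]
gripper_width: 0.0311
grasp_force: 41.2
```

Call:
{"name": "drive_tool", "arguments": {"steps": [[[0,0,0],[0,0,0],0.55],[[0,0,0],[0,0,0],0.55],[[0,0,0],[0,0,0],0.55],[[0,0,0],[0,0,0],0.55],[[0,0,-0.4],[0,0,0],0.55],[[0,0,-0.7],[0,0,0],0.55],[[0,0,-1],[0,0,0],0.55],[[0,0,-1],[0,0,0],0.55],[[0,0,-1],[0,0,0],0.55],[[0,0,0],[0,0,0],0.55]]}}

```text
time_s: 20.1
tcp_pos: [0.6332, -0.2344, 0.1604]
tool_rot: [3.14, -0.009, -0.214]
wrist_force: [0.5, -0.4, -0.3]
gripper_width: 0.0469
grasp_force: 0.0
```

Call:
{"name": "drive_tool", "arguments": {"steps": [[[0,0,0],[0,0,-1],0.55],[[0,0,0],[0,0,-1],0.55],[[0,0,0],[0,0,-1],0.55],[[0,0,0],[0,0,-1],0.55],[[0,0,0],[0,0,-1],0.55],[[0,0,0],[0,0,-1],0.55],[[0,0,0],[0,0,-1],0.55],[[0,0,0],[0,0,-1],0.55],[[0,0,0],[0,0,-1],0.55],[[0,0,0],[0,0,-1],0.55],[[0,0,0],[0,0,-1],0.55],[[0,0,0],[0,0,-1],0.55],[[0,0,0],[0,0,-1],0.55],[[0,0,0],[0,0,-1],0.55],[[0,0,0],[0,0,-1],0.55],[[0,0,0],[0,0,-1],0.55],[[0,0,0],[0,0,-1],0.55],[[0,0,0],[0,0,-0.54],0.55],[[0,0,0],[0,0,0],0.55]]}}

```text
time_s: 22.0
tcp_pos: [0.6306, -0.2325, 0.1547]
tool_rot: [-3.141, -0.0, 1.623]
wrist_force: [0.6, 0.8, 0.5]
gripper_width: 0.0471
grasp_force: 0.0
```

Run:
```python
from h import *
go(.6312,.2554,.14,93.04)
```

```text
t 22.0 wz -0.01 shift [16.24  0.88  0.49] | tcp [ 0.6306 -0.2325  0.1547] rot [-1.7998e+02 -2.0000e-02  9.2990e+01] w 0.0471 gf 0.0 F [0.6 0.8 0.5]
```

Call:
{"name": "drive_tool", "arguments": {"steps": [[[0.9,0.05,0],[0,0,0],0.55],[[0.9,0.05,0],[0,0,0],0.55],[[0.9,0.05,0],[0,0,0],0.55],[[0.9,0.05,0],[0,0,0],0.55],[[0.9,0.05,0],[0,0,0],0.55],[[0.9,0.05,0],[0,0,0],0.55],[[0.9,0.05,0],[0,0,0],0.55],[[0.9,0.05,0],[0,0,0],0.55],[[0.9,0.05,0],[0,0,0],0.55],[[0.9,0.05,0],[0,0,0],0.55],[[0.9,0.05,0],[0,0,0],0.55],[[0.9,0.05,0],[0,0,0],0.55],[[0.9,0.05,0],[0,0,0],0.55],[[0.9,0.05,0],[0,0,0],0.55],[[0.9,0.05,0],[0,0,0],0.55],[[0.9,0.05,0],[0,0,0],0.55],[[0.9,0.05,0],[0,0,0],0.55],[[0.9,0.05,0],[0,0,0],0.55],[[0,0,0],[0,0,0],0.55],[[0,0,0],[0,0,0],0.55]]}}

```text
time_s: 24.0
tcp_pos: [0.6319, 0.2546, 0.1544]
tool_rot: [-3.141, 0.001, 1.624]
wrist_force: [0.9, -1.3, -0.1]
gripper_width: 0.0473
grasp_force: 0.0
```

Run:
```python
from h import *
from bench import *
go(.6312,.2554,.014,93.04)
d=pickle.load(open('c0.pkl','rb'));P=pickle.load(open('P.pkl','rb'))
s=read_camera('scene')['frame'];c=d['scene'];P['sd']=[.4475,-.258,0];
q=proj(c,world(c,[[-.076,0,.01],[.076,0,.01],[.035,.009,.04],[-.035,-.009,.04],[-.035,.009,.04],[.035,-.009,.04]],P['lv']))
q2=proj(c,world(c,[[-.058,0,.01],[.058,0,.01],[.035,.009,.04],[-.035,-.009,.04],[-.035,.009,.04],[.035,-.009,.04]],P['sv']))
b=cv2.resize(s[130:250,270:430],None,fx=5,fy=5,interpolation=2)
for u in [*q,*q2]: cv2.drawMarker(b,tuple(((u-[270,130]+.5)*5).astype(int)),(0,0,255),0,12,1)
cv2.imwrite('pics/g3.png',b)
```

```text
t 24.0 wz 0.0 shift [ 0.03 -0.02  4.68] | tcp [0.6319 0.2546 0.1544] rot [-1.7996e+02  5.0000e-02  9.3050e+01] w 0.0473 gf 0.0 F [ 0.9 -1.3 -0.1]
```

View pics/g3.png

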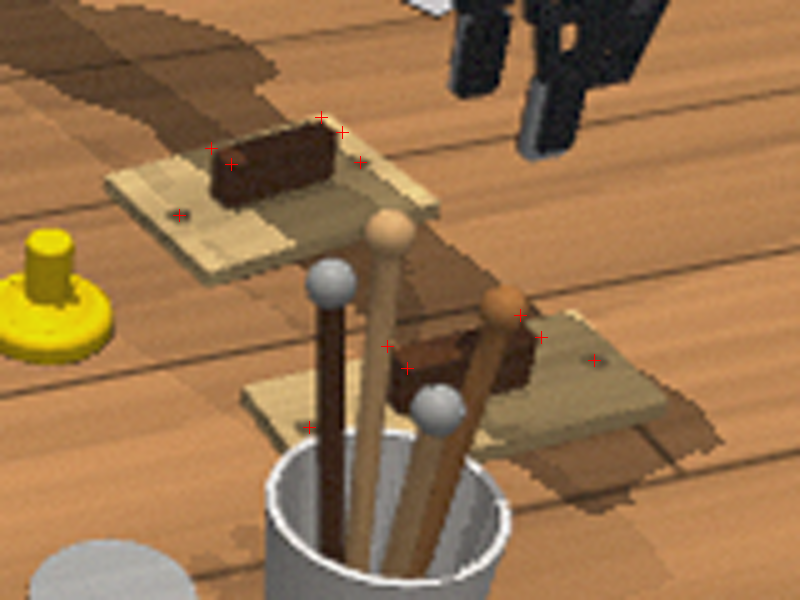

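Call:
{"name": "drive_tool", "arguments": {"steps": [[[0,0,0.6],[0,0,0],0.55],[[0,0,0.8],[0,0,0],0.55],[[0,0,0.8],[0,0,0],0.55],[[0,0,0.8],[0,0,0],0.55],[[0,0,0.8],[0,0,0],0.55],[[0,0,0.4],[0,0,0],0.55],[[0,0,0.3],[0,0,0],0.55],[[0,0,0.12],[0,0,0],0.55],[[0,0,0],[0,0,0],0.55],[[0,0,0],[0,0,0],0.55]], "force": 60}}

```text
time_s: 25.05
tcp_pos: [0.6331, 0.2546, 0.0173]
tool_rot: [3.14, -0.001, 1.623]
wrist_force: [0.7, -0.2, 0.4]
gripper_width: 0.0472
grasp_force: 0.0
```

Call:
{"name": "drive_tool", "arguments": {"steps": [[[0,0,0],[0,0,0],0],[[0,0,0],[0,0,0],0],[[0,0,0],[0,0,0],0],[[0,0,0],[0,0,0],0],[[0,0,0],[0,0,0],0],[[0,0,0],[0,0,0],0],[[0,0,0],[0,0,0],0],[[0,0,0],[0,0,0],0]]}}

```text
time_s: 25.85
tcp_pos: [0.6328, 0.2547, 0.0171]
tool_rot: [3.14, -0.001, 1.624]
wrist_force: [-0.9, 0.5, 5.1]
gripper_width: 0.0168
grasp_force: 61.9
```

Call:
{"name": "drive_tool", "arguments": {"steps": [[[0,0,-0.2],[0,0,0],0],[[0,0,-0.5],[0,0,0],0],[[0,0,-0.8],[0,0,0],0],[[0,0,-0.8],[0,0,0],0],[[0,0,-0.8],[0,0,0],0],[[0,0,-0.6],[0,0,0],0],[[0,0,-0.3],[0,0,0],0],[[0,0,0],[0,0,0.5],0],[[0,0,0],[0,0,0.7],0],[[0,0,0],[0,0,0.7],0],[[0,0,0],[0,0,0.62],0],[[0,0,0],[0,0,0],0],[[0,0,0],[0,0,0],0]]}}

```text
time_s: 27.15
tcp_pos: [0.6319, 0.2544, 0.1359]
tool_rot: [-3.141, 0.0, 1.361]
wrist_force: [-0.2, -0.1, -1.3]
gripper_width: 0.0166
grasp_force: 60.9
```

Run:
```python
from h import *
go(.6303,-.2316,.137,77.94)
```

```text
t 27.1 wz 0.01 shift [-15.85   3.33  -0.04] | tcp [0.6319 0.2544 0.1359] rot [-1.7996e+02  3.0000e-02  7.7990e+01] w 0.0166 gf 60.9 F [-0.2 -0.1 -1.3]
```

Call:
{"name": "drive_tool", "arguments": {"steps": [[[-0.4,0.08,0],[0,0,0],0],[[-0.8,0.17,0],[0,0,0],0],[[-0.9,0.19,0],[0,0,0],0],[[-0.9,0.19,0],[0,0,0],0],[[-0.9,0.19,0],[0,0,0],0],[[-0.9,0.19,0],[0,0,0],0],[[-0.9,0.19,0],[0,0,0],0],[[-0.9,0.19,0],[0,0,0],0],[[-0.9,0.19,0],[0,0,0],0],[[-0.9,0.19,0],[0,0,0],0],[[-0.9,0.19,0],[0,0,0],0],[[-0.9,0.19,0],[0,0,0],0],[[-0.9,0.19,0],[0,0,0],0],[[-0.9,0.19,0],[0,0,0],0],[[-0.9,0.19,0],[0,0,0],0],[[-0.9,0.19,0],[0,0,0],0],[[-0.9,0.19,0],[0,0,0],0],[[-0.9,0.19,0],[0,0,0],0],[[-0.25,0.04,0],[0,0,0],0],[[0,0,0],[0,0,0],0]]}}

```text
time_s: 29.15
tcp_pos: [0.6291, -0.2339, 0.1362]
tool_rot: [-3.141, 0.001, 1.356]
wrist_force: [-0.3, 0.8, -2.4]
gripper_width: 0.0169
grasp_force: 60.9
```

Call:
{"name": "drive_tool", "arguments": {"steps": [[[0,0,0],[0,0,0],0],[[0,0,0],[0,0,0],0]]}}

```text
time_s: 29.35
tcp_pos: [0.6307, -0.2292, 0.136]
tool_rot: [-3.141, -0.002, 1.362]
wrist_force: [-0.1, 0.4, -1.8]
gripper_width: 0.0171
grasp_force: 60.9
```

Run:
```python
from h import *
from bench import *
go(.6301,-.2324,.083,77.94)
t=read_camera('top')['frame'];s=read_camera('scene')['frame'];pickle.dump((t,s),open('c1.pkl','wb'))
a=cv2.resize(t[110:210,300:433],(400,300),interpolation=2);b=cv2.resize(s[150:300,60:260],(800,600),interpolation=2)
b=cv2.resize(s[140:270,70:243],(400,300),interpolation=2)
cv2.imwrite('pics/g4.png',cv2.resize(np.hstack([a,b]),None,fx=1,fy=1))
```

```text
t 29.4 wz 0.02 shift [-0.11  0.    1.77] | tcp [ 0.6307 -0.2292  0.136 ] rot [-1.7997e+02 -9.0000e-02  7.8060e+01] w 0.0171 gf 60.9 F [-0.1  0.4 -1.8]
```

View pics/g4.png

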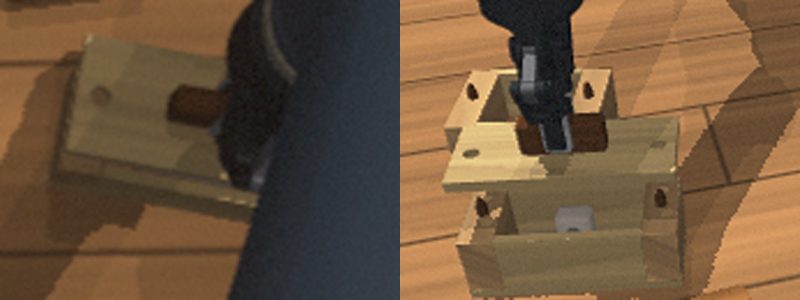

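Call:
{"name": "drive_tool", "arguments": {"steps": [[[-0.1,0,0.3],[0,0,0.02],0],[[0,0,0.4],[0,0,0],0],[[0,0,0.3],[0,0,0],0],[[0,0,0.1],[0,0,0],0],[[0,0,0],[0,0,0],0],[[0,0,0],[0,0,0],0],[[0,0,0],[0,0,0],0],[[0,0,0],[0,0,0],0]]}}

```text
time_s: 30.25
tcp_pos: [0.63, -0.2345, 0.1036]
tool_rot: [3.141, -0.0, 1.358]
wrist_force: [-0.1, 0.4, -1.7]
gripper_width: 0.0167
grasp_force: 60.9
```

Run:
```python
from h import *
from bench import *
go(.6301,-.2324,.083,77.94)
t=read_camera('top')['frame'];s=read_camera('scene')['frame'];pickle.dump((t,s),open('c1.pkl','wb'))
b=cv2.resize(s[190:265,80:205],(800,480),interpolation=2)
cv2.imwrite('pics/g5.png',b)
```

```text
t 30.2 wz -0.03 shift [ 0.07 -0.01  0.69] | tcp [ 0.63   -0.2345  0.1036] rot [179.95  -0.    77.78] w 0.0167 gf 60.9 F [-0.1  0.4 -1.7]
```

View pics/g5.png

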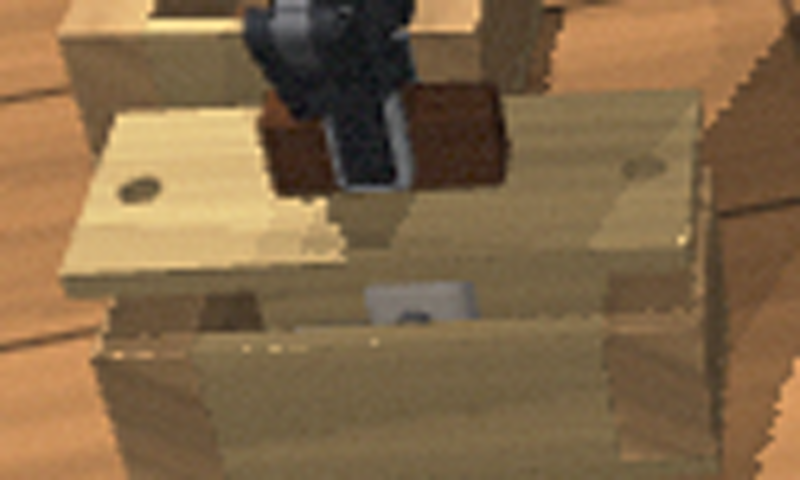

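Run:
```python
from h import *
d=pickle.load(open('c0.pkl','rb'));s=d['scene']['frame']
b=cv2.resize(s[158:276,84:204],None,fx=5,fy=5,interpolation=2)
cv2.imwrite('pics/g6.png',cv2.convertScaleAbs(b,alpha=1.2))
```

View pics/g6.png

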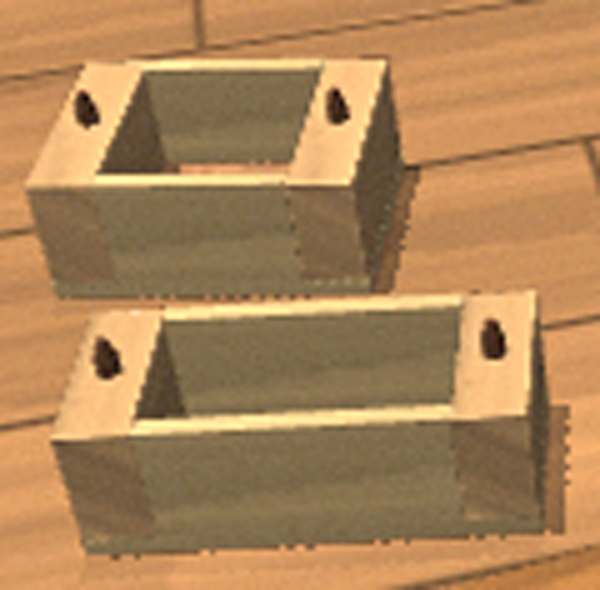

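Run:
```python
from h import *
d=pickle.load(open('c0.pkl','rb'));c=d['scene'];P=pickle.load(open('P.pkl','rb'))
def L(a,b,h,z,zp): return [[a,-b,z],[-a,-b,z],[-a,b,z],[a,b,z],[h,0,zp],[-h,0,zp]]
def run(n,l,uv,sc,off,p0):
  uv=(np.array(uv,float)+.5)/sc-.5+off; p,f=fit(c,l,uv,p0)
  print(n,p.round(4),np.degrees(p[2]).round(2),f.round(1).tolist()); return p
a=run('lc',L(.091,.038,.076,.064,.072),[(97,310),(538,290),(531,415),(53,438),(106,357),(493,340)],5,(84,158),P['lc'])
b=run('sc',L(.073,.051,.058,.064,.072),[(88,62),(388,60),(352,184),(28,186),(87,108),(337,104)],5,(84,158),P['sc'])
for z in (.0955,.0965,.0975): v=run('lv',L(.091,.038,.076,z,z),[(118,112),(700,90),(690,248),(62,277),(139,189),(642,167)],6.4,(80,190),P['lc'])
go(a[0],a[1],.083,77.94)
```

```text
lc [ 0.6313 -0.2316 -1.786 ] -102.33 [[-0.4, 0.2], [0.2, 0.2], [-0.3, 0.1], [-0.3, 0.1], [0.4, -0.3], [0.4, -0.5]]
sc [ 0.4474 -0.2584 -1.8397] -105.41 [[0.0, -0.1], [0.4, -0.3], [0.3, -0.0], [-0.7, 0.3], [-0.1, -0.2], [0.1, 0.1]]
lv [ 0.6297 -0.2335 -1.7853] -102.29 [[0.2, 0.4], [0.0, -0.1], [-0.5, -0.2], [-0.3, -0.2], [0.3, 0.2], [0.4, 0.0]]
lv [ 0.6309 -0.2335 -1.7858] -102.32 [[0.1, 0.4], [0.1, -0.2], [-0.4, -0.2], [-0.4, -0.2], [0.2, 0.1], [0.5, 0.0]]
lv [ 0.6322 -0.2334 -1.7864] -102.35 [[0.0, 0.3], [0.2, -0.2], [-0.4, -0.2], [-0.6, -0.2], [0.1, 0.1], [0.5, 0.0]]
t 30.4 wz -0.03 shift [0.1  0.03 0.68] | tcp [ 0.6299 -0.2344  0.1035] rot [179.97  -0.    77.79] w 0.0168 gf 60.9 F [-0.2 -0.2 -0.5]
```

Call:
{"name": "drive_tool", "arguments": {"steps": [[[0.06,0,0],[0,0,0],0],[[0,0,0],[0,0,0],0],[[0,0,0.1],[0,0,0],0],[[0,0,0.1],[0,0,0],0],[[0,0,0.1],[0,0,0],0],[[0,0,0.1],[0,0,0],0],[[0,0,0],[0,0,0],0]]}}

```text
time_s: 31.05
tcp_pos: [0.6296, -0.2325, 0.0904]
tool_rot: [-3.14, -0.0, 1.358]
wrist_force: [0.5, -0.3, -1.7]
gripper_width: 0.0171
grasp_force: 60.9
```

Cover bottom at about 73 mm, below the pin tips, with no contact force. Continuing.

Call:
{"name": "drive_tool", "arguments": {"steps": [[[0,0,0.08],[0,0,0],0],[[0,0,0.08],[0,0,0],0],[[0,0,0.06],[0,0,0],0],[[0,0,0.06],[0,0,0],0],[[0,0,0],[0,0,0],0]]}}

```text
time_s: 31.55
tcp_pos: [0.63, -0.2327, 0.0825]
tool_rot: [-3.141, 0.0, 1.358]
wrist_force: [-0.1, 0.2, -2.0]
gripper_width: 0.0167
grasp_force: 60.9
```

Call:
{"name": "drive_tool", "arguments": {"steps": [[[0,0,0.04],[0,0,0],0],[[0,0,0.03],[0,0,0],0],[[0,0,0.02],[0,0,0],0],[[0,0,0],[0,0,0],0]]}}

```text
time_s: 31.95
tcp_pos: [0.6301, -0.2326, 0.0811]
tool_rot: [3.141, -0.001, 1.358]
wrist_force: [-2.1, 1.2, 5.1]
gripper_width: 0.0168
grasp_force: 61.8
```

Call:
{"name": "drive_tool", "arguments": {"steps": [[[0,0,0],[0,0,0],0.5],[[0,0,0],[0,0,0],0.5],[[0,0,0],[0,0,0],0.5],[[0,0,0],[0,0,0],0.5],[[0,0,-0.4],[0,0,0],0.5],[[0,0,-0.7],[0,0,0],0.5],[[0,0,-0.8],[0,0,0],0.5],[[0,0,-0.6],[0,0,0],0.5],[[0,0,0],[0,0,-1],0.5],[[0,0,0],[0,0,-1],0.5],[[0,0,0],[0,0,-1],0.5],[[0,0,0],[0,0,-0.75],0.5],[[0,0,0],[0,0,0],0.5],[[0,0,0],[0,0,0],0.5]]}}

```text
time_s: 33.35
tcp_pos: [0.6302, -0.2329, 0.1557]
tool_rot: [3.141, 0.0, 1.748]
wrist_force: [0.7, -0.4, -0.0]
gripper_width: 0.0431
grasp_force: 0.0
```

Run:
```python
from h import *
go(.4449,.2464,.155,100.31)
```

```text
t 33.4 wz -0.02 shift [16.82 -3.22  0.02] | tcp [ 0.6302 -0.2329  0.1557] rot [1.7996e+02 2.0000e-02 1.0018e+02] w 0.0431 gf 0.0 F [ 0.7 -0.4 -0. ]
```

Call:
{"name": "drive_tool", "arguments": {"steps": [[[0.9,-0.18,0],[0,0,0],0.5],[[0.9,-0.18,0],[0,0,0],0.5],[[0.95,-0.18,0],[0,0,0],0.5],[[0.95,-0.18,0],[0,0,0],0.5],[[0.95,-0.18,0],[0,0,0],0.5],[[0.95,-0.18,0],[0,0,0],0.5],[[0.95,-0.18,0],[0,0,0],0.5],[[0.95,-0.18,0],[0,0,0],0.5],[[0.95,-0.18,0],[0,0,0],0.5],[[0.95,-0.18,0],[0,0,0],0.5],[[0.95,-0.18,0],[0,0,0],0.5],[[0.95,-0.18,0],[0,0,0],0.5],[[0.95,-0.18,0],[0,0,0],0.5],[[0.95,-0.18,0],[0,0,0],0.5],[[0.95,-0.18,0],[0,0,0],0.5],[[0.95,-0.18,0],[0,0,0],0.5],[[0.95,-0.18,0],[0,0,0],0.5],[[0.75,-0.16,0],[0,0,0],0.5],[[0,0,0],[0,0,0],0.5],[[0,0,0],[0,0,0],0.5]]}}

```text
time_s: 35.35
tcp_pos: [0.4452, 0.2458, 0.1553]
tool_rot: [3.141, 0.0, 1.75]
wrist_force: [-1.2, -0.4, -0.8]
gripper_width: 0.0427
grasp_force: 0.0
```

Run:
```python
from h import *
go(.4449,.2464,.015,100.31)
```

```text
t 35.4 wz -0.01 shift [ 0.02 -0.01  4.68] | tcp [0.4452 0.2458 0.1553] rot [1.7998e+02 2.0000e-02 1.0028e+02] w 0.0427 gf 0.0 F [-1.2 -0.4 -0.8]
```

Call:
{"name": "drive_tool", "arguments": {"steps": [[[0,0,0.6],[0,0,0],0.5],[[0,0,0.8],[0,0,0],0.5],[[0,0,0.8],[0,0,0],0.5],[[0,0,0.8],[0,0,0],0.5],[[0,0,0.8],[0,0,0],0.5],[[0,0,0.4],[0,0,0],0.5],[[0,0,0.3],[0,0,0],0.5],[[0,0,0.1],[0,0,0],0.5],[[0,0,0],[0,0,0],0.5],[[0,0,0],[0,0,0],0.5]]}}

```text
time_s: 36.35
tcp_pos: [0.4457, 0.2463, 0.0179]
tool_rot: [3.14, -0.001, 1.75]
wrist_force: [-0.1, -0.9, 0.3]
gripper_width: 0.0425
grasp_force: 0.0
```

Call:
{"name": "drive_tool", "arguments": {"steps": [[[0,0,0],[0,0,0],0],[[0,0,0],[0,0,0],0],[[0,0,0],[0,0,0],0],[[0,0,0],[0,0,0],0],[[0,0,0],[0,0,0],0],[[0,0,0],[0,0,0],0],[[0,0,0],[0,0,0],0],[[0,0,0],[0,0,0],0]]}}

```text
time_s: 37.15
tcp_pos: [0.4455, 0.2464, 0.0179]
tool_rot: [3.14, -0.001, 1.75]
wrist_force: [-1.2, -1.3, 6.6]
gripper_width: 0.0171
grasp_force: 60.4
```

Call:
{"name": "drive_tool", "arguments": {"steps": [[[0,0,-0.2],[0,0,0],0],[[0,0,-0.5],[0,0,0],0],[[0,0,-0.8],[0,0,0],0],[[0,0,-0.8],[0,0,0],0],[[0,0,-0.8],[0,0,0],0],[[0,0,-0.6],[0,0,0],0],[[0,0,-0.3],[0,0,0],0],[[0,0,0],[0,0,0.5],0],[[0,0,0],[0,0,0.8],0],[[0,0,0],[0,0,0.8],0],[[0,0,0],[0,0,0.8],0],[[0,0,0],[0,0,0.8],0],[[0,0,0],[0,0,0.6],0],[[0,0,0],[0,0,0],0],[[0,0,0],[0,0,0],0]]}}

```text
time_s: 38.65
tcp_pos: [0.4446, 0.2458, 0.1366]
tool_rot: [-3.141, 0.001, 1.301]
wrist_force: [0.4, 0.4, -2.2]
gripper_width: 0.017
grasp_force: 59.3
```

Run:
```python
from h import *
go(.4473,-.258,.137,74.5)
```

```text
t 38.6 wz 0.01 shift [-1.616e+01  4.580e+00 -1.000e-02] | tcp [0.4446 0.2458 0.1366] rot [-1.7996e+02  5.0000e-02  7.4570e+01] w 0.017 gf 59.3 F [ 0.4  0.4 -2.2]
```

Call:
{"name": "drive_tool", "arguments": {"steps": [[[-0.4,0.2,0],[0,0,0],0],[[-0.8,0.4,0],[0,0,0],0],[[-0.85,0.4,0],[0,0,0],0],[[-0.85,0.4,0],[0,0,0],0],[[-0.85,0.4,0],[0,0,0],0],[[-0.85,0.4,0],[0,0,0],0],[[-0.85,0.4,0],[0,0,0],0],[[-0.85,0.4,0],[0,0,0],0],[[-0.85,0.4,0],[0,0,0],0],[[-0.85,0.3,0],[0,0,0],0],[[-0.85,0.2,0],[0,0,0],0],[[-0.85,0.1,0],[0,0,0],0],[[-0.85,0.1,0],[0,0,0],0],[[-0.85,0.1,0],[0,0,0],0],[[-0.85,0.1,0],[0,0,0],0],[[-0.85,0.1,0],[0,0,0],0],[[-0.85,0.1,0],[0,0,0],0],[[-0.85,0.1,0],[0,0,0],0],[[-0.85,0.1,0],[0,0,0],0],[[-0.5,0.2,0],[0,0,0],0]]}}

```text
time_s: 40.65
tcp_pos: [0.4549, -0.2633, 0.1371]
tool_rot: [-3.141, 0.001, 1.297]
wrist_force: [-0.2, 0.0, -1.7]
gripper_width: 0.0167
grasp_force: 59.3
```

Call:
{"name": "drive_tool", "arguments": {"steps": [[[0,0,0],[0,0,0],0],[[0,0,0],[0,0,0],0],[[0,0,0],[0,0,0],0]]}}

```text
time_s: 40.95
tcp_pos: [0.4568, -0.2591, 0.1368]
tool_rot: [-3.141, -0.001, 1.301]
wrist_force: [-0.3, -0.3, -2.4]
gripper_width: 0.0165
grasp_force: 59.2
```

Run:
```python
from h import *
go(.4473,-.258,.104,74.5)
```

```text
t 41.0 wz 0.01 shift [-0.05 -0.32  1.09] | tcp [ 0.4568 -0.2591  0.1368] rot [-1.7995e+02 -5.0000e-02  7.4560e+01] w 0.0165 gf 59.2 F [-0.3 -0.3 -2.4]
```

Call:
{"name": "drive_tool", "arguments": {"steps": [[[-0.05,-0.32,0.2],[0,0,0],0],[[0,0,0.4],[0,0,0],0],[[0,0,0.3],[0,0,0],0],[[0,0,0.1],[0,0,0],0],[[0,0,0],[0,0,0],0],[[0,0,0],[0,0,0],0],[[0,0,0],[0,0,0],0],[[0,0,0],[0,0,0],0]]}}

```text
time_s: 41.75
tcp_pos: [0.4477, -0.2592, 0.1074]
tool_rot: [3.141, -0.0, 1.3]
wrist_force: [-0.4, 0.5, -1.1]
gripper_width: 0.017
grasp_force: 59.3
```

Run:
```python
from h import *
from bench import *
go(.4473,-.258,.083,74.5)
s=read_camera('scene')['frame'];cv2.imwrite('pics/g7.png',cv2.convertScaleAbs(cv2.resize(s[140:260,75:205],None,fx=5,fy=5,interpolation=2),alpha=1.2))
```

```text
t 41.8 wz -0.0 shift [ 0.03 -0.02  0.81] | tcp [ 0.4477 -0.2592  0.1074] rot [179.96  -0.    74.48] w 0.017 gf 59.3 F [-0.4  0.5 -1.1]
```

View pics/g7.png

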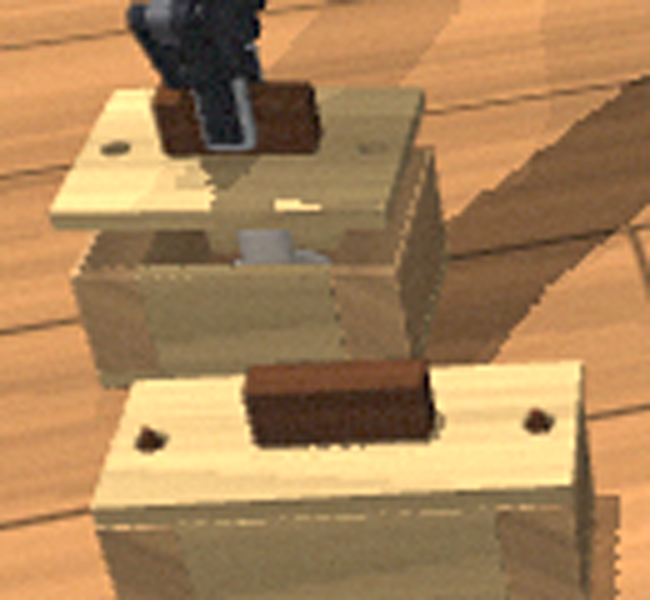

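Run:
```python
from h import *
d=pickle.load(open('c0.pkl','rb'));c=d['scene'];P=pickle.load(open('P.pkl','rb'))
a,b,h,z=.073,.051,.058,.0995
l=[[a,-b,z],[-a,-b,z],[-a,b,z],[a,b,z],[h,0,z],[-h,0,z]]
uv=(np.array([(115,90),(424,93),(387,214),(52,212),(116,148),(373,148)],float)+.5)/5-.5+(75,140)
p,f=fit(c,l,uv,P['sc']);print(p.round(4),np.degrees(p[2]),f.round(1).tolist())
D=np.array([.4474,-.2584])-p[:2];q=np.radians(74.5);print(D@[np.cos(q),np.sin(q)]/.03,D@[np.sin(q),-np.cos(q)]/.03)
go(.4473,-.258,.083,74.5)
```

```text
[ 0.4497 -0.2587 -1.8462] -105.77933893652016 [[0.4, 0.2], [0.3, -0.8], [-0.3, -0.4], [-0.6, 0.5], [0.3, 0.3], [0.0, 0.0]]
-0.01127859125946199 -0.07806358097634225
t 41.8 wz -0.0 shift [ 0.03 -0.02  0.81] | tcp [ 0.4477 -0.2591  0.1073] rot [179.96  -0.    74.48] w 0.0169 gf 59.3 F [ 0.5 -0.6 -2. ]
```

Call:
{"name": "drive_tool", "arguments": {"steps": [[[0.02,-0.04,0],[0,0,0],0],[[0,0,0.1],[0,0,0],0],[[0,0,0.1],[0,0,0],0],[[0,0,0.1],[0,0,0],0],[[0,0,0.1],[0,0,0],0],[[0,0,0.1],[0,0,0],0],[[0,0,0],[0,0,0],0]]}}

```text
time_s: 42.5
tcp_pos: [0.4461, -0.258, 0.0915]
tool_rot: [-3.141, -0.0, 1.3]
wrist_force: [-0.3, 0.4, -2.1]
gripper_width: 0.0168
grasp_force: 59.3
```

Call:
{"name": "drive_tool", "arguments": {"steps": [[[0,0,0.08],[0,0,0],0],[[0,0,0.08],[0,0,0],0],[[0,0,0.06],[0,0,0],0],[[0,0,0.06],[0,0,0],0],[[0,0,0],[0,0,0],0]]}}

```text
time_s: 43.0
tcp_pos: [0.4463, -0.2581, 0.0834]
tool_rot: [-3.141, -0.0, 1.3]
wrist_force: [0.0, 0.0, -1.5]
gripper_width: 0.0165
grasp_force: 59.3
```

Call:
{"name": "drive_tool", "arguments": {"steps": [[[0,0,0.04],[0,0,0],0],[[0,0,0.03],[0,0,0],0],[[0,0,0.02],[0,0,0],0],[[0,0,0],[0,0,0],0]]}}

```text
time_s: 43.4
tcp_pos: [0.4465, -0.2582, 0.0819]
tool_rot: [3.141, -0.001, 1.3]
wrist_force: [-2.6, 1.2, 7.0]
gripper_width: 0.0168
grasp_force: 60.5
```

Seated at the expected height. Release, lift and back off.

Call:
{"name": "drive_tool", "arguments": {"steps": [[[0,0,0],[0,0,0],0.5],[[0,0,0],[0,0,0],0.5],[[0,0,0],[0,0,0],0.5],[[0,0,0],[0,0,0],0.5],[[0,0,-0.4],[0,0,0],0.5],[[0,0,-0.7],[0,0,0],0.5],[[0,0,-0.8],[0,0,0],0.5],[[0,0,-0.8],[0,0,0],0.5],[[0.7,0.3,0],[0,0,0],0.5],[[0.7,0.3,0],[0,0,0],0.5],[[0.7,0.3,0],[0,0,0],0.5],[[0.7,0.3,0],[0,0,0],0.5],[[0.7,0.3,0],[0,0,0],0.5],[[0.7,0.3,0],[0,0,0],0.5],[[0.7,0.3,0],[0,0,0],0.5],[[0,0,0],[0,0,0],0.5],[[0,0,0],[0,0,0],0.5]]}}

```text
time_s: 45.1
tcp_pos: [0.5463, -0.1335, 0.1624]
tool_rot: [3.141, 0.0, 1.301]
wrist_force: [-0.5, 0.1, 0.5]
gripper_width: 0.0426
grasp_force: 0.0
```

Run:
```python
from h import *
from bench import *
s=read_camera('scene')['frame'];t=read_camera('top')['frame']
a=cv2.resize(s[150:270,80:210],(520,480),interpolation=2);b=cv2.resize(t[125:285,335:428],(279,480),interpolation=2)
cv2.imwrite('pics/g8.png',np.hstack([a,b]))
```

```text
(no output)
```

View pics/g8.png

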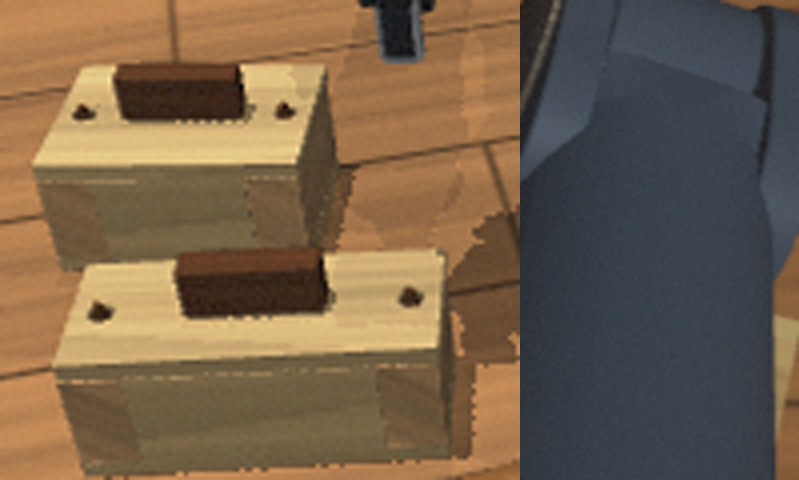

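The picture shows both covers flat on their crates. All four pins come through the holes, at (84,111), (285,110), (100,312) and (411,297).

```bash
python3 -c "
from bench import *
print(close_job())"
```

```text
the job is handed in; nothing more can be done
None
```

Both casts are set down upright in their crates, each crate is closed with its own cover flat over the pins, and the job is handed in at about 45 s; the hand-in call returned no verdict.

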